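# Shut and lock the battery box hatch

## Task

The hatch of the grey battery box is standing open: swing it shut, then hold it pressed down against its springy seal and turn the black wing knob clockwise as far as it goes, so that the tongue underneath swings in behind the front frame edge and the hatch stays down when you let go. Press and turn gently, without forcing anything, and leave the things standing round the box where they are.

Things in the scene. Friction and masses are not known exactly. Their poses are not given: they have to be found in the camera images.
- battery_box: grey sheet-metal box, 150 (x) x 160 (y) x 64 mm high, fixed to the desk. Origin: centre of its underside, z up. Its front, with the frame edge, is its -x side.
- hatch (a joint): opening angle of the hatch (rad): 0 level, grows as its front edge rises. The hinge is stiff (0.2 N m): the hatch stays where it is put. Shut but unlocked it rests on the seal at about 0.08. Pressed down on its rubber landings it is at about 0, locked and let go about 0.02; these two shift by up to 0.04, as the front frame (edge and landings) is fitted up to 5.5 mm higher or lower, not measured.
- wing (a joint): angle of the wing knob relative to the hatch (rad): 0 = free, wing parallel to the hatch's front edge; grows clockwise seen from above to an end stop at 1.45 (locked, wing pointing at the front edge). Stiff (0.04 N m), stays where it is left. The tongue under the hatch turns with it, pointing along the box's -y at 0, to the front at 1.45.
- hinge (a point): middle of the hatch's hinge line, which runs along the box's y; fixed to the box (x = +70, z = 74 mm in its frame), same axes as the box. The hatch is an aluminium plate 5 mm thick, 164 mm wide, reaching 148 mm from the hinge line towards the box's -x; its top face lies 3 mm above the hinge line when level.
- wing_grip (a point): centre of the knob's wing, to be gripped across its thickness: a black bar 44 mm long (this frame's y), 10 mm thick, 24 mm tall, on a black disc 52 mm across, 5 mm thick, that turns with it. The point is 17 mm above the disc's top, 7 mm below the wing's top, 108 mm from the hinge line at mid-width, and 25 mm above the hinge line when the hatch is level. z square to the hatch.
- frame_edge (a point): middle of the front frame edge as nominally fitted, fixed to the box. The tongue meets this edge at wing angle 0.45: hatch resting on the seal, it butts on the edge's side and jams; hatch held down on its landings (5 to 17 mm lower at the front), it passes 2 mm beneath. The seal pushes up 3 N when free, up to 6 N pressed; 7 to 10 N straight down on the knob reaches the landings, a hard stop.
- hatch_edge (a point): middle of the hatch's front edge, on its top face
- tape_roll: bystander: roll of tan tape lying flat, 96 mm across, 48 mm high; origin at the centre of its underside
- brown_bottle: bystander: small brown bottle with a black cap, 31 mm across, 62 mm high; origin at the centre of its underside
- magnifier: bystander: folding magnifier lying flat, 40 x 87 x 12 mm, round lens and black handle; origin at the centre of its underside

How it is judged:
By the outcome, as a careful person would: the job done as asked, in the order asked, and still so for the second after the job is handed in, with the robot touching nothing.
It also fails if it takes over 50 s, if anything falls off the work surface, if the arm or the gripper's body presses on something with over 40 N, if the wrist force passes 120 N, or if a joint passes its speed limit or range.

## Robot

A 6-joint arm with a two-finger parallel gripper is mounted at the origin on a cart in front of the work surface, level with it; the furniture and walls round the work are solid. World frame = base frame: x ahead of the robot, y to its left, z up, the work surface at z = 0. Lengths are in m, angles in rad, forces in N, time in s.
With the tool pointing down it reaches from about 0.35 to 0.775 m from the base axis. Payload 5.5 kg.
Tool frame: the origin (TCP) lies between the finger pads; the fingertips stand 8 mm ahead of it and the grasp point (between the pads) lies 11 mm behind it; z points along the fingers, y is the line along which they close (so a half turn about z gives the same grasp; the last joint's range is limited). The gripper opens to 85 mm and grips with 20 to 120 N. Pads are 22 mm wide; open, the fingers measure 114 mm over their backs; the gripper's body (76 mm by 85 mm) begins 54 mm behind the grasp point. The pads swing forward as they close: fully open they stand 13 mm farther back than shut.
Start: joints at [1.088, 0.313, 0.046, 1.304, 0, 1.431], TCP at [0.193, 0.542, 0.239] pointing down, gripper open.
Joint ranges: [-2.76, 2.76], [-0.86, 1.69], [-1.03, 1.26], [-2.2, 2.34], [-1.47, 1.5], [-3.14, 3.14]. Speed limits (rad/s): [2.57, 2.57, 3.14, 3.14, 3.14, 3.14].

## Interface

Orientations are given as a unit quaternion [w, x, y, z].
In Python, from workcell import status, vision, job gives the robot as it stands. The module is installed in compiled form; this text tells all that it offers.
- The arm moves only by the tool apply_moves, never from a script. Its argument "moves" is one flat list of numbers, 6 for each row, row after row: the shift along the world's x, y, z in units of 25 mm (1.0 is 25 mm), then the turn, a rotation vector about the world's x, y, z in rad. In form: [x, y, z, rx, ry, rz, x, y, z, rx, ry, rz, ...]. A call has 1 to 20 rows; each row is the pose to reach, as a shift and turn from the pose commanded when the call began; what a row does not reach only later rows make up. A row lasts 1/12 s, in which the tool goes at most 41.7 mm and 7.16 degrees, less where a joint would pass 70% of its speed; a pose out of reach is approached as far as the arm can. A call with a gripper value outside its range is refused whole. "claw" is the opening in per cent of the stroke, from 0 (shut) to 100 (fully open), set as the call begins (left out, the last holds). The fingers move at their own pace and stop on an object; "newtons" is the grip in N (left out, the last holds). Time passes only in rows, so rows that repeat a pose let the fingers close. It gives the time, the measured TCP pose, the force, the opening and the grip force at its end, in the units of the state.
- status.get_state(): the state, without advancing time (a new reading comes with each control period).
- vision.read_camera(name): name is "side" or "top"; returns a dict with "image" (420x560x3 uint8, blue, green, red), "camera_matrix" (3x3 intrinsics, pixels), "dist_coeffs" ([k1, k2, p1, p2, k3] as OpenCV has them; the pictures are not rectified), "camera_from_world" (4x4, takes a point from world to camera coordinates). Camera axes: x right, y down, z forward; pixel columns grow to the right and rows downward; lengths in m; the calibration is good to about 2 mm. A picture is of the moment at which its call begins. There is no depth.
- job.hand_in(): hands the job in; it is judged then, once.
The state is a dict: "clock": time; "joint_pos": joint angles; "qvel": joint speeds; "tau": joint torques, N m; "tcp_pos": TCP position; "orientation": TCP orientation; "wrist_force": force on the tool from outside, world axes, zero at the start; "ft_torque": the same for the moment, N m; "finger_gap": finger opening in m; "grip_force": force on a finger pad.
Only numpy, scipy, OpenCV 4.12 (cv2) and the standard library are available. Lean on these libraries where they do the work, as an engineer would, in place of code of your own. Each camera call takes 0.05 s, during which the arm holds its last target. There are 200 camera calls.

## Working session

There is one attempt and no reset: what is moved stays moved. The work goes in short steps, Python scripts to look and compute and a tool call to move; the robot and the scene stay as the last step left them, time stands still between calls to the robot, and variables do not carry over. Pictures are saved under pics/ and viewed, at most 10 in all, crops included, and the job is handed in when it is done.

Besides the shell and the picture viewer there is one more tool, called after "Request:" as name(argument=value, ...) on one line, values as JSON. apply_moves: Moves the arm, as the interface text tells. Its arguments: {"type":"object","properties":{"moves":{"type":"array","items":{"type":"number"}},"claw":{"type":"number"},"newtons":{"type":"number"}},"required":["moves"]}

```bash
mkdir -p pics; cat > h.py <<'E'
import numpy as np,cv2
from workcell import status,vision,job
def cam(n):
    c=vision.read_camera(n); return c
def ray(c,uv):
    p=cv2.undistortPoints(np.array([[uv]],float),np.array(c["camera_matrix"]),np.array(c["dist_coeffs"]))[0,0]
    T=np.array(c["camera_from_world"]);R=T[:3,:3]
    return -R.T@T[:3,3],R.T@np.array([p[0],p[1],1.])
def onz(c,uv,z):
    o,d=ray(c,uv);return o+d*(z-o[2])/d[2]
def proj(c,P):
    T=np.array(c["camera_from_world"])
    return cv2.projectPoints(np.array(P,float).reshape(-1,1,3),cv2.Rodrigues(T[:3,:3])[0],T[:3,3],np.array(c["camera_matrix"]),np.array(c["dist_coeffs"]))[0][:,0]
def tri(c1,u1,c2,u2):
    o1,d1=ray(c1,u1);o2,d2=ray(c2,u2)
    s=np.linalg.lstsq(np.c_[d1,-d2],o2-o1,rcond=None)[0]
    a=o1+s[0]*d1;b=o2+s[1]*d2
    return (a+b)/2,np.linalg.norm(a-b)
E
python3 - <<'E'
from h import *
a=cam("side");b=cam("top")
cv2.imwrite("pics/s0.png",a["image"]);cv2.imwrite("pics/t0.png",b["image"])
for c in(a,b): T=np.array(c["camera_from_world"]);print(-T[:3,:3].T@T[:3,3],T[2,:3])
print(status.get_state())
E
```

```text
[ 0.5072006  -0.35811884  0.59342034] [-0.01321865  0.80322374 -0.59553077]
[0.41929077 0.3138566  0.92001596] [ 0.07738996 -0.02649058 -0.99664891]
{'clock': 0.1, 'joint_pos': array([ 1.08840977e+00,  3.13939275e-01,  4.50812538e-02,  1.30361870e+00,
       -4.11565109e-05,  1.43120569e+00]), 'qvel': array([-0.00072266, -0.00305618,  0.0029944 ,  0.00207115,  0.00021796,
        0.00011713]), 'tau': array([ 4.53287299e-03, -4.81725097e+01,  2.99244457e+01,  1.26770558e-02,
        2.69400886e-06,  2.14187179e-05]), 'tcp_pos': array([0.19307122, 0.54113119, 0.23848546]), 'orientation': array([-2.37509535e-04,  1.70559914e-01,  9.85346949e-01, -8.06192294e-04]), 'wrist_force': array([-0.07472835,  0.4144167 ,  0.29053478]), 'ft_torque': array([ 0.03385756,  0.0195138 , -0.03216766]), 'grip_force': 0.0, 'finger_gap': 0.08540193071600041}
```

View pics/s0.png

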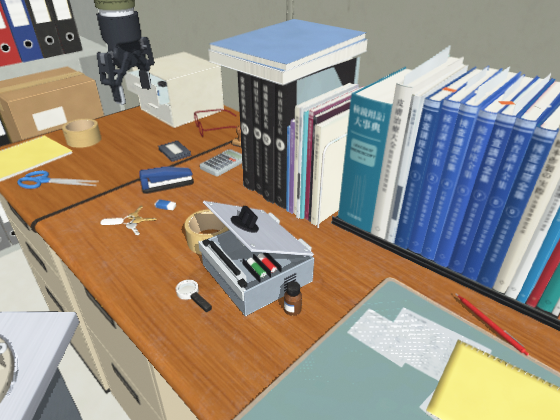

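View pics/t0.png

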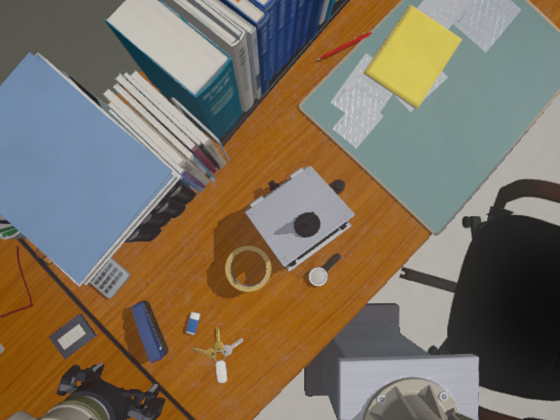

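The side view shows the box at about (255,270) with the hatch open about 30-40° and the knob at (243,215). In the top view the hatch is at (300,215) and the knob at (307,224). The tape roll is to the left, the bottle is behind the right edge and the magnifier is in front. I'll enlarge both views to pick corners.

```bash
python3 - <<'E'
from h import *
s=cv2.imread("pics/s0.png")[180:330,165:325];t=cv2.imread("pics/t0.png")[150:300,220:370]
a=cv2.resize(s,None,fx=2.5*0.99,fy=2.5*0.99,interpolation=cv2.INTER_CUBIC)
cv2.imwrite("pics/c0.png",np.hstack([cv2.resize(s,(400,375),interpolation=cv2.INTER_CUBIC),cv2.resize(t,(375,375),interpolation=cv2.INTER_CUBIC)]))
E
```

```text
(no output)
```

View pics/c0.png

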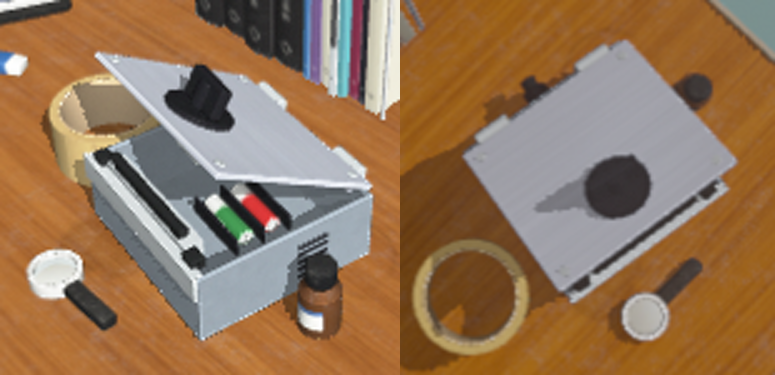

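```bash
cat > m.py <<'E'
from h import *
a=cam("side");b=cam("top")
pts={'FL':((203,202),(286,266.4)),'FR':((251.8,252),(354.4,214)),'RR':((313,254.8),(311.2,166.4))}
for k,(u,v) in pts.items(): print(k,tri(a,u,b,v))
print('RL z=.077',onz(b,(245.6,212.8),.077),'RR',onz(b,(311.2,166.4),.077))
print('FRbottom',onz(a,(246.2,315.2),0))
print('knobtop',tri(a,(248,211),b,(307,224)))
print('bottle cap top z=.062', onz(a,(293,284),.062),onz(b,(338,186),.062))
print('tape',onz(b,(248,269),.048),'magn',onz(b,(318,276),.012),onz(b,(338,257),.012))
E
python3 m.py
```

```text
FL (array([0.36819828, 0.28077902, 0.14995156]), np.float64(0.0015754469541764257))
FR (array([0.46355327, 0.15209867, 0.14581742]), np.float64(8.141456261638907e-05))
RR (array([0.56556519, 0.22512224, 0.07669935]), np.float64(0.0007766630149892236))
RL z=.077 [0.47025451 0.35863728 0.077     ] RR [0.56511953 0.22514226 0.077     ]
FRbottom [0.44933498 0.15154571 0.        ]
knobtop (array([0.44841411, 0.24274456, 0.15830021]), np.float64(0.0073900851155774844))
bottle cap top z=.062 [0.52977835 0.16712609 0.062     ] [0.52672244 0.1680398  0.062     ]
tape [0.35547964 0.35496003 0.048     ] magn [0.3370219 0.2054807 0.012    ] [0.3777087  0.16150476 0.012     ]
```

Request:
apply_moves(moves=[10.4,-14.3,-1,0,0,2.54,10.4,-14.3,-1,0,0,2.54,10.4,-14.3,-1,0,0,2.54,10.4,-14.3,-1,0,0,2.54,10.4,-14.3,-1,0,0,2.54,10.4,-14.3,-1,0,0,2.54,10.4,-14.3,-1,0,0,2.54,10.4,-14.3,-1,0,0,2.54,10.4,-14.3,-1,0,0,2.54,10.4,-14.3,-1,0,0,2.54,10.4,-14.3,-1,0,0,2.54,10.4,-14.3,-1,0,0,2.54,10.4,-14.3,-1,0,0,2.54,10.4,-14.3,-1,0,0,2.54,10.4,-14.3,-1,0,0,2.54,10.4,-14.3,-1,0,0,2.54,10.4,-14.3,-1,0,0,2.54,10.4,-14.3,-1,0,0,2.54,10.4,-14.3,-1,0,0,2.54,10.4,-14.3,-1,0,0,2.54], claw=0, newtons=30)

```text
clock: 1.87
tcp_pos: [0.4531, 0.184, 0.2142]
orientation: [0.0, 0.841, -0.54, -0.0]
wrist_force: [0.6, 0.5, -0.7]
finger_gap: 0.0004
grip_force: 0.0
```

```bash
python3 - <<'E'
from h import *
s=status.get_state();print(s)
a=cam("side")["image"][130:330,165:355];t=cam("top")["image"][130:330,220:410]
cv2.imwrite("pics/c1.png",np.hstack([cv2.resize(s,(400,421),interpolation=cv2.INTER_CUBIC) for s in(a,t)]))
from scipy.spatial.transform import Rotation as R
q=s["orientation"];M=R.from_quat([*q[1:],q[0]]).as_matrix();print(M,np.arctan2(M[1,1],M[0,1]))
E
```

```text
{'clock': 1.8667, 'joint_pos': array([ 2.21397972e-01,  1.57549373e-01, -2.17885442e-01,  1.19587650e+00,
        2.80465604e-05, -1.77833766e+00]), 'qvel': array([ 3.13384310e-03,  7.95267157e-05, -2.15539505e-04,  2.30195962e-04,
        6.82629965e-04, -1.48533621e+00]), 'tau': array([-2.39306584e-02, -3.85142040e+01,  2.92706734e+01,  5.12863990e-03,
       -8.16844840e-04,  1.56795826e+00]), 'tcp_pos': array([0.45314762, 0.18400792, 0.2141514 ]), 'orientation': array([ 1.73485040e-04,  8.41399528e-01, -5.40413515e-01, -1.90793550e-04]), 'wrist_force': array([ 0.62858233,  0.47634553, -0.69523911]), 'ft_torque': array([-0.04028134,  0.00906939, -0.00413024]), 'grip_force': 0.0, 'finger_gap': 0.00037649750351095434}
[[ 4.15906393e-01 -9.09407287e-01 -5.08574527e-04]
 [-9.09407420e-01 -4.15906405e-01 -8.57256362e-05]
 [-1.33559885e-04  4.98155288e-04 -9.99999867e-01]] -2.712653321966397
```

View pics/c1.png

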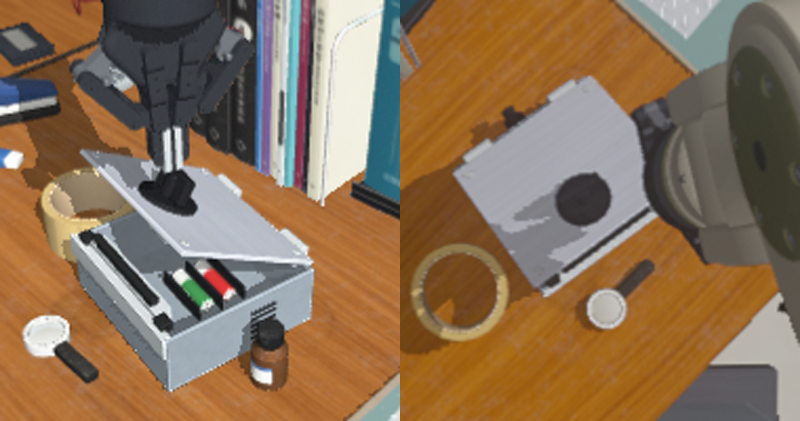

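Request:
apply_moves(moves=[0,0,-0.4,0,0,0.04,0,0,-0.8,0,0,0.04,0,0,-1.2,0,0,0.04,0,0,-1.6,0,0,0.04,0,0,-2,0,0,0.04,0,0,-2.3,0,0,0.04,0,0,-2.5,0,0,0.04,0,0,-2.7,0,0,0.04,0,0,-2.85,0,0,0.04,0,0,-3,0,0,0.04,0,0,-3.15,0,0,0.04,0,0,-3.3,0,0,0.04,0,0,-3.45,0,0,0.04,0,0,-3.6,0,0,0.04,0,0,-3.75,0,0,0.04,0,0,-3.9,0,0,0.04,0,0,-4,0,0,0.04,0,0,-4.1,0,0,0.04])

```text
clock: 3.47
tcp_pos: [0.4532, 0.184, 0.1114]
orientation: [0.0, 0.85, -0.526, -0.0]
wrist_force: [-0.4, 0.2, 0.4]
finger_gap: -0.0001
grip_force: 0.3
```

Request:
apply_moves(moves=[0,0,-0.1,0,0,0,0,0,-0.2,0,0,0,0,0,-0.3,0,0,0,0,0,-0.4,0,0,0,0,0,-0.5,0,0,0,0,0,-0.55,0,0,0,0,0,-0.6,0,0,0])

```text
clock: 4.05
tcp_pos: [0.4532, 0.184, 0.0966]
orientation: [0.0, 0.85, -0.526, -0.0]
wrist_force: [0.3, -0.1, 1.7]
finger_gap: -0.0
grip_force: 0.3
```

```bash
python3 - <<'E'
from h import *
s=status.get_state();print(s["tcp_pos"],s["wrist_force"])
a=cam("side")["image"][130:330,165:355];t=cam("top")["image"][130:330,220:410]
cv2.imwrite("pics/c2.png",np.hstack([cv2.resize(s,(400,421),interpolation=cv2.INTER_CUBIC) for s in(a,t)]))
E
```

```text
[0.45322154 0.18403358 0.09661265] [ 0.34187343 -0.14033933  1.65696882]
```

View pics/c2.png

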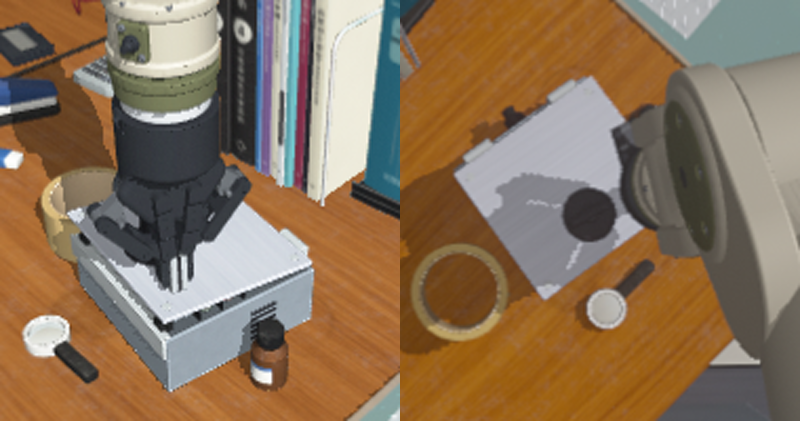

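The hatch is pressed nearly shut: its front edge is just above the frame, and the knob disc is at about (309,232) in the top view. I'll go a little further, until the seal pushes back.

Request:
apply_moves(moves=[0,0,-0.05,0,0,0,0,0,-0.1,0,0,0,0,0,-0.1,0,0,0])

```text
clock: 4.4
tcp_pos: [0.4534, 0.1841, 0.0944]
orientation: [-0.0, 0.85, -0.526, 0.0]
wrist_force: [0.1, -0.8, 1.7]
finger_gap: -0.0001
grip_force: 0.6
```

Request:
apply_moves(moves=[0,0,-0.04,0,0,0,0,0,-0.08,0,0,0,0,0,-0.08,0,0,0])

```text
clock: 4.65
tcp_pos: [0.4533, 0.184, 0.0924]
orientation: [0.0, 0.85, -0.526, 0.0]
wrist_force: [-1.8, -0.7, 3.3]
finger_gap: 0.0
grip_force: 1.6
```

Request:
apply_moves(moves=[0,0,0.5,0,0,0,0,0,1.5,0,0,0,0,0,3,0,0,0,1,-1,4,0,0,0,2,-2,4,0,0,0,3,-3,4,0,0,0,3,-3,4,0,0,0], claw=60)

```text
clock: 5.23
tcp_pos: [0.5334, 0.1055, 0.1928]
orientation: [-0.001, 0.849, -0.528, 0.003]
wrist_force: [0.4, -0.6, 0.2]
finger_gap: 0.0514
grip_force: 0.0
```

```bash
python3 - <<'E'
from h import *
s=status.get_state();print(s["tcp_pos"],s["wrist_force"],s["finger_gap"])
A=cam("side");B=cam("top")
a=A["image"][180:330,170:330];t=B["image"][150:300,220:380]
cv2.imwrite("pics/c3.png",np.hstack([cv2.resize(s,(400,375),interpolation=cv2.INTER_CUBIC) for s in(a,t)]))
m=(B["image"].max(2)<60).astype(np.uint8); m[:200]=0;m[250:]=0;m[:,:290]=0;m[:,332:]=0
n,l,st,ce=cv2.connectedComponentsWithStats(m);print(st[1:],ce[1:])
for i in range(1,n):
  if st[i,4]>100: print(onz(B,ce[i],.09))
E
```

```text
[0.53335709 0.10548324 0.19277608] [ 0.40845676 -0.60250898  0.20400251] 0.051443113234101646
[[316 223   3   3   5]
 [299 224   3   6   9]
 [304 225  12   7  28]
 [320 227   1   1   1]
 [299 231   7   9  28]
 [316 230   1   1   1]
 [308 235   3   2   4]
 [320 235   1   1   1]
 [307 243   1   1   1]
 [309 243   3   1   3]] [[317.2        224.2       ]
 [300.11111111 226.55555556]
 [309.28571429 227.85714286]
 [320.         227.        ]
 [300.96428571 235.03571429]
 [316.         230.        ]
 [309.         235.5       ]
 [320.         235.        ]
 [307.         243.        ]
 [310.         243.        ]]
```

View pics/c3.png

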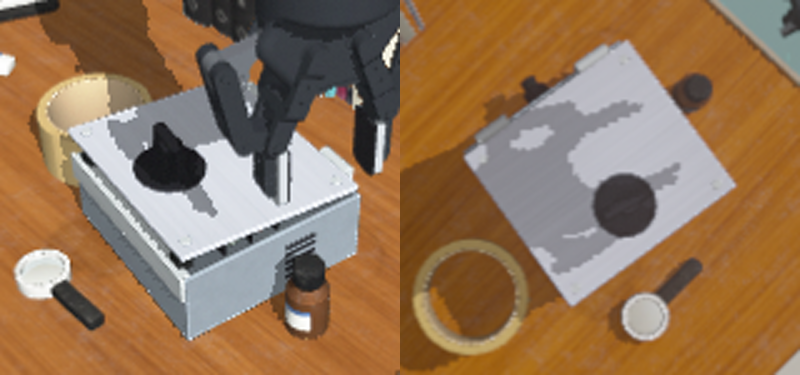

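The hatch is shut on its seal, with the knob disc at (310,232) in the top view and (238,247) in the side view, and nothing else has moved. Next I compute the grip point.

```bash
cat > g.py <<'E'
from h import *
A=cam("side");B=cam("top")
P=lambda u,v:tri(A,u,B,v)
print('FL',P((198,232),(288.8,272)));print('FR',P((243.2,284.8),(354.4,224)));print('RR',P((312.8,254),(311.2,166.4)))
RL=onz(B,(246,212.8),.077);print('RL',RL)
print('disc',P((238,246.5),(310,232)),onz(B,(310,232),.09))
FL=onz(B,(288.8,272),.0885);FR=onz(B,(354.4,224),.0885);RR=onz(B,(311.2,166.4),.077);h=(RL+RR)/2;f=(FL+FR)/2
d=h-f;print(h,f,d,np.hypot(*d[:2]),np.arctan2(d[1],d[0]),np.linalg.norm(FL-FR),np.linalg.norm(RL-RR),h-d*108/148)
e=FL-FR;print(np.arctan2(e[1],e[0])-np.pi/2);e=RL-RR;print(np.arctan2(e[1],e[0])-np.pi/2)
s=status.get_state();from scipy.spatial.transform import Rotation as R
q=s["orientation"];M=R.from_quat([*q[1:],q[0]]).as_matrix();print(s["tcp_pos"],np.arctan2(-M[1,1],-M[0,1]),M[:,2])
E
python3 g.py
```

```text
FL (array([0.3534924 , 0.27269025, 0.08774224]), np.float64(0.002683860559230691))
FR (array([0.4477106 , 0.14005169, 0.08613795]), np.float64(0.0016788118789561337))
RR (array([0.5651968 , 0.22530302, 0.07843569]), np.float64(0.000642460975349518))
RL [0.47025385 0.35783099 0.077     ]
disc (array([0.43191895, 0.23016145, 0.08981159]), np.float64(0.0016304325259920702)) [0.43110761 0.2300773  0.09      ]
[0.51768669 0.29148662 0.077     ] [0.39951277 0.20646974 0.0885    ] [ 0.11817392  0.08501689 -0.0115    ] 0.1455779757321455 0.6236420898435796 0.1624284202765589 0.16311282239464175 [0.43145166 0.22944728 0.08539189]
0.6214874854017873
0.6206885811443836
[0.52732667 0.10938684 0.1915955 ] 0.4629843909997889 [-2.04763017e-03  2.43809468e-04 -9.99997874e-01]
```

Request:
apply_moves(moves=[-1.3,1.6,0,0,0,0.06,-2.6,3.2,0,0,0,0.12,-3.85,4.82,0,0,0,0.159,-3.85,4.82,0,0,0,0.159,-3.85,4.82,-0.7,0,0,0.159,-3.85,4.82,-1.4,0,0,0.159,-3.85,4.82,-1.4,0,0,0.159,-3.85,4.82,-1.4,0,0,0.159,-3.85,4.82,-1.4,0,0,0.159])

```text
clock: 6.18
tcp_pos: [0.4317, 0.2299, 0.1579]
orientation: [-0.0, 0.89, -0.457, -0.0]
wrist_force: [0.1, -0.3, 1.2]
finger_gap: 0.0512
grip_force: 0.0
```

```bash
python3 - <<'E'
from h import *
s=status.get_state();print(s["tcp_pos"],s["wrist_force"],s["finger_gap"],s["joint_pos"])
from scipy.spatial.transform import Rotation as R
q=s["orientation"];M=R.from_quat([*q[1:],q[0]]).as_matrix();print(np.arctan2(-M[1,1],-M[0,1]),M[:,2])
A=cam("side")
cv2.imwrite("pics/c4.png",cv2.resize(A["image"][150:310,160:320],(600,600),interpolation=cv2.INTER_CUBIC))
E
```

```text
[0.4317141  0.22989939 0.15789186] [ 0.05797585 -0.32585336  1.17318665] 0.05117918738770006 [ 3.24989321e-01  1.90433840e-01 -3.20478640e-01  1.05991908e+00
  6.62954169e-05 -1.86840500e+00]
0.6225979970790987 [-5.45616036e-05  5.15736362e-05 -9.99999997e-01]
```

View pics/c4.png

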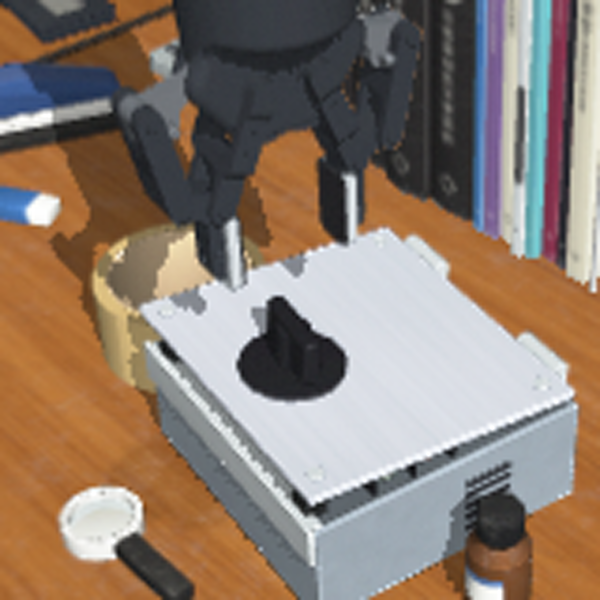

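The fingers straddle the wing above it: their midpoint is at (287,260) and the wing is below at (293,335), parallel to the front edge. I'll descend and grip.

Request:
apply_moves(moves=[0,0,-0.5,0,0,0,0,0,-1,0,0,0,0,0,-1.4,0,0,0,0,0,-1.8,0,0,0,0,0,-2,0,0,0,0,0,-2.18,0,0,0,0,0,-2.18,0,0,0])

```text
clock: 6.82
tcp_pos: [0.4317, 0.2294, 0.1021]
orientation: [0.0, 0.889, -0.457, -0.0]
wrist_force: [-1.0, -0.2, 0.7]
finger_gap: 0.0514
grip_force: 0.0
```

Request:
apply_moves(moves=[0,0,0,0,0,0,0,0,0,0,0,0,0,0,0,0,0,0,0,0,0,0,0,0,0,0,0,0,0,0,0,0,0,0,0,0,0,0,0,0,0,0,0,0,0,0,0,0], claw=0, newtons=30)

```text
clock: 7.48
tcp_pos: [0.4339, 0.231, 0.1036]
orientation: [-0.002, 0.89, -0.457, 0.001]
wrist_force: [3.9, 5.4, -2.4]
finger_gap: 0.0102
grip_force: 32.1
```

Request:
apply_moves(moves=[0,0,-0.06,0,0,0,0,0,-0.12,0,0,0,0,0,-0.18,0,0,0,0,0,-0.18,0,0,0,0,0,-0.18,0,0,0])

```text
clock: 7.9
tcp_pos: [0.433, 0.2305, 0.0988]
orientation: [-0.001, 0.89, -0.457, 0.0]
wrist_force: [2.4, 4.9, -0.4]
finger_gap: 0.0092
grip_force: 29.1
```

Request:
apply_moves(moves=[0,0,-0.04,0,0,0,0,0,-0.08,0,0,0,0,0,-0.08,0,0,0,0,0,-0.08,0,0,0])

```text
clock: 8.23
tcp_pos: [0.4327, 0.2303, 0.0969]
orientation: [-0.001, 0.89, -0.457, 0.0]
wrist_force: [1.5, 5.4, 2.3]
finger_gap: 0.0089
grip_force: 29.1
```

Request:
apply_moves(moves=[0,0.03,-0.04,0,0,0,0.02,0.04,-0.08,0,0,0,0.02,0.04,-0.08,0,0,0,0.02,0.04,-0.08,0,0,0])

```text
clock: 8.57
tcp_pos: [0.4325, 0.2302, 0.0952]
orientation: [0.0, 0.889, -0.457, 0.0]
wrist_force: [-1.1, 0.2, 9.7]
finger_gap: 0.0094
grip_force: 29.7
```

Request:
apply_moves(moves=[0,0,-0.04,0,0,0,0,0,-0.08,0,0,0,0,0,-0.08,0,0,0])

```text
clock: 8.82
tcp_pos: [0.4326, 0.2302, 0.095]
orientation: [-0.0, 0.89, -0.457, 0.001]
wrist_force: [-7.4, -0.4, 24.6]
finger_gap: 0.0096
grip_force: 31.9
```

Request:
apply_moves(moves=[0,0,0.07,0,0,0,0,0,0.07,0,0,0,0,0,0.07,0,0,-0.06,0,0,0.07,0,0,-0.12,0,0,0.07,0,0,-0.18,0,0,0.07,0,0,-0.24,0,0,0.07,0,0,-0.3,0,0,0.07,0,0,-0.3,0,0,0.07,0,0,-0.3])

```text
clock: 9.57
tcp_pos: [0.4321, 0.2299, 0.0951]
orientation: [0.001, 0.811, -0.585, 0.0]
wrist_force: [-3.4, -0.4, 12.2]
finger_gap: 0.009
grip_force: 30.6
```

```bash
cat > st.py <<'E'
from h import *
s=status.get_state()
from scipy.spatial.transform import Rotation as R
q=s["orientation"];M=R.from_quat([*q[1:],q[0]]).as_matrix();print(s["tcp_pos"],s["wrist_force"],s["ft_torque"],s["finger_gap"],s["grip_force"],"turn",.6226-np.arctan2(-M[1,1],-M[0,1]),M[:,2],s["joint_pos"])
E
python3 st.py
```

```text
[0.43206535 0.22989666 0.09513587] [-3.4349549  -0.36674952 12.16888609] [-0.06321218  0.61555696 -0.0228895 ] 0.009011806103931432 30.643754303455353 turn 0.30120219337077103 [-1.49880468e-04 -1.33518342e-03 -9.99999097e-01] [ 3.25528332e-01  2.45873914e-01 -4.17268681e-01  9.08222745e-01
 -1.21712923e-03 -1.56666580e+00]
```

Request:
apply_moves(moves=[0,0,0.01,0,0,-0.06,0,0,0.01,0,0,-0.12,0,0,0.01,0,0,-0.18,0,0,0.01,0,0,-0.24,0,0,0.01,0,0,-0.3,0,0,0.01,0,0,-0.36,0,0,0.01,0,0,-0.42,0,0,0.01,0,0,-0.48,0,0,0.01,0,0,-0.54,0,0,0.01,0,0,-0.6,0,0,0.01,0,0,-0.6])

```text
clock: 10.48
tcp_pos: [0.431, 0.2298, 0.0951]
orientation: [-0.001, -0.601, 0.799, 0.0]
wrist_force: [-5.5, 0.3, 14.6]
finger_gap: 0.0091
grip_force: 30.8
```

```bash
python3 st.py
```

```text
[0.43098375 0.22980691 0.09513385] [-5.50018192  0.33908931 14.59436901] [ 0.03426064  1.04677133 -0.00707478] 0.009063238607772625 30.768397450447083 turn 0.9032012600484768 [-0.00213717 -0.00147012 -0.99999664] [ 3.25761487e-01  2.45527440e-01 -4.17746400e-01  9.10017746e-01
 -7.08843217e-04 -9.64434346e-01]
```

Request:
apply_moves(moves=[-0.02,0,0.02,0,0,-0.06,-0.04,0,0.02,0,0,-0.12,-0.04,0,0.02,0,0,-0.18,-0.04,0,0.02,0,0,-0.24,-0.04,0,0.02,0,0,-0.3,-0.04,0,0.02,0,0,-0.36,-0.04,0,0.02,0,0,-0.42,-0.04,0,0.02,0,0,-0.47,-0.04,0,0.02,0,0,-0.5,-0.04,0,0.02,0,0,-0.5])

```text
clock: 11.32
tcp_pos: [0.4301, 0.2302, 0.0952]
orientation: [-0.001, -0.386, 0.923, 0.0]
wrist_force: [-4.1, 2.0, 9.0]
finger_gap: 0.0091
grip_force: 30.1
```

```bash
python3 st.py
```

```text
[0.43012139 0.23020057 0.09516553] [-4.14162782  2.0040749   9.04669603] [0.34303407 0.70461424 0.02944134] 0.00908050780331305 30.138904452323914 turn 1.401802281180764 [-2.16272351e-03 -6.25149057e-04 -9.99997466e-01] [ 3.26617816e-01  2.44230569e-01 -4.19410399e-01  9.09404320e-01
  1.01792197e-04 -4.64977424e-01]
```

Next come small turns up to the end stop, watching the torque.

Request:
apply_moves(moves=[0,0,0,0,0,-0.02,0,0,0,0,0,-0.04,0,0,0,0,0,-0.05,0,0,0,0,0,-0.05])

```text
clock: 11.65
tcp_pos: [0.4301, 0.2303, 0.0952]
orientation: [-0.001, -0.363, 0.932, 0.0]
wrist_force: [-3.5, 2.6, 10.3]
finger_gap: 0.0093
grip_force: 30.2
```

```bash
python3 st.py
```

```text
[0.43005456 0.23026457 0.09517487] [-3.51217099  2.61689214 10.3347484 ] [0.35913212 0.73900039 0.06886051] 0.009252643039637496 30.154892206192017 turn 1.4506991836918173 [-2.25860429e-03 -4.90202332e-04 -9.99997329e-01] [ 3.26691953e-01  2.44192928e-01 -4.19435248e-01  9.09464609e-01
  2.60537467e-04 -4.16006653e-01]
```

Request:
apply_moves(moves=[0,0,0,0,0,-0.02,0,0,0,0,0,-0.03,0,0,0,0,0,-0.03])

```text
clock: 11.9
tcp_pos: [0.43, 0.2303, 0.0952]
orientation: [-0.001, -0.349, 0.937, 0.0]
wrist_force: [-3.6, 2.4, 9.6]
finger_gap: 0.0097
grip_force: 33.0
```

```bash
python3 st.py
```

```text
[0.42996047 0.23026817 0.09515872] [-3.57201518  2.39937966  9.60494491] [0.34178852 0.79255212 0.5719742 ] 0.009672403473712664 32.969452142715454 turn 1.4794916989622118 [-2.38029969e-03 -6.70270893e-04 -9.99996942e-01] [ 3.26841440e-01  2.44207502e-01 -4.19461294e-01  9.09597015e-01
  1.29415525e-04 -3.87064525e-01]
```

The torque jumped, so the end stop is reached. I'll relax the twist, ease the press, release and retreat.

Request:
apply_moves(moves=[0,0,0,0,0,0.03,0,0,0.02,0,0,0.03,0,0,0.04,0,0,0.03,0,0,0.06,0,0,0.03,0,0,0.06,0,0,0.03])

```text
clock: 12.32
tcp_pos: [0.4302, 0.2303, 0.0959]
orientation: [-0.001, -0.363, 0.932, 0.0]
wrist_force: [-4.7, 2.1, 4.2]
finger_gap: 0.0093
grip_force: 29.5
```

Request:
apply_moves(moves=[0,0,0,0,0,0,0,0,0,0,0,0,0,0,0,0,0,0,0,0,0,0,0,0,0,0,0,0,0,0,0,0,0,0,0,0,0,0,0.5,0,0,0,0,0,1,0,0,0,0,0,2,0,0,0,0,0,3,0,0,0,1,-1,4,0,0,0,2,-2,4,0,0,0,3,-3,4,0,0,0,4,-4,4,0,0,0,4,-4,4,0,0,0], claw=60)

```text
clock: 13.57
tcp_pos: [0.5362, 0.1265, 0.1964]
orientation: [0.002, -0.36, 0.933, -0.001]
wrist_force: [-0.1, -0.5, 0.2]
finger_gap: 0.0511
grip_force: 0.0
```

```bash
python3 - <<'E'
from h import *
A=cam("side");B=cam("top")
a=A["image"][180:330,170:330];t=B["image"][150:300,220:380]
cv2.imwrite("pics/c5.png",np.hstack([cv2.resize(s,(400,375),interpolation=cv2.INTER_CUBIC) for s in(a,t)]))
s=status.get_state();print(s["clock"],s["tcp_pos"],s["wrist_force"])
E
```

```text
13.6667 [0.53212182 0.12942886 0.19587618] [-1.28473251 -0.22107214  0.57668347]
```

View pics/c5.png

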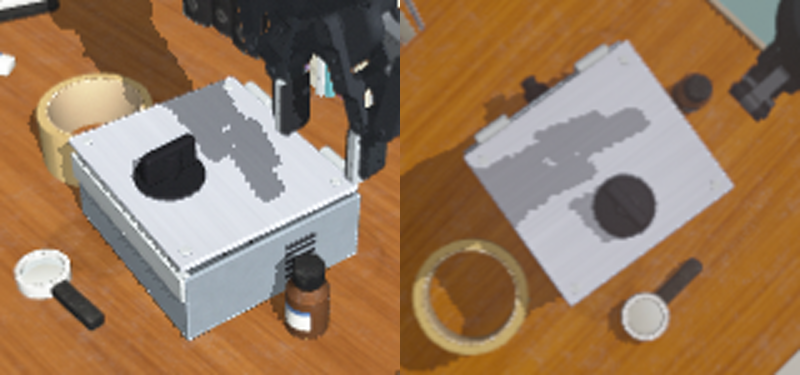

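The hatch stays down: its front corner in the side view dropped from about (183,262) to (183,272). The wing points at the front edge, and the bystanders haven't moved.

```bash
python3 -c "from workcell import job;print(job.hand_in())"
```

```text
the job is handed in; nothing more can be done
None
```

The hatch is shut and locked with the wing knob turned to its end stop, it stayed down after release, and the job is handed in; the downward press briefly reached about 25 N on the hard stop before I eased it to 9–15 N for the turn.

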